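Shim the fitting clamp tight and hold it

ROBOT

A 6-joint arm with a two-finger parallel gripper is mounted at the origin on the work surface. World frame = base frame: x ahead of the robot, y to its left, z up, the work surface at z = 0. Lengths are in mm, angles in rad, forces in N, time in s.
With the tool pointing down it reaches from about 325 to 900 mm from the base axis. Payload 6.1 kg.
Tool frame: the origin (TCP) lies on the centre line of the jaws, within the pads' length; the fingertips stand r.tip_reach ahead of it and the grasp point (between the pads) lies 2 mm behind it (r.tip_reach is the distance from the TCP to the fingertips, in mm); y points along the fingers, x is the direction in which the jaws open and shut, and the axes are right-handed (so a half turn about y gives the same grasp; the last joint's range is limited). The gripper opens to 85 mm and grips with 20 to 120 N. Pads are 22 mm wide; open, the fingers measure 114 mm over their backs; the gripper's body (76 mm by 85 mm) begins 54 mm behind the grasp point. The pads swing forward as they close: fully open they stand 13 mm farther back than shut.
Start: joints at [-1.342, 0.22, 1.526, -0, 1.395, -0.126], TCP at [217.119, -586.067, 248.3] pointing down, gripper open.
Joint ranges: [-2.98, 2.98], [-0.91, 2.08], [0.09, 2.57], [-1.24, 4.39], [0.2, 2.65], [-2.68, 2.68]. Speed limits (rad/s): [2.57, 2.57, 3.01, 3.14, 3.14, 3.14].

INTERFACE

Orientations are given as a unit quaternion [x, y, z, w].
In Python, from bench import monitor, optics, r, spotter gives the robot as it stands. The module is installed in compiled form; this text tells all that it offers.
- The arm moves only by the tool jog_arm, never from a script. Its argument "plan" is a list of rows, each a list of 3 entries, a list of its own where there are three numbers: the shift along the tool's x, y, z normalised to -1 to 1, where 1 is 200 mm, then the turn about the tool's y normalised to -1 to 1, where 1 is 0.1 rad, then the gripper's target within -1 to 1 (fully open at 1, half-way at 0, shut at -1). A call has 1 to 5 rows; each row shifts and turns the commanded pose from where the row before left it, along the tool's axes as they then stand; what a row does not reach is not made up. A row lasts 1/10 s, in which the tool goes at most 50 mm and 8.59 degrees, less where a joint would pass 70% of its speed; a pose out of reach is approached as far as the arm can. A call with a number of a shift or a turn outside -1 to 1 is refused whole. A call with a gripper value outside its range is refused whole. The fingers move at their own pace and stop on an object; the grip force is fixed at half the most. Time passes only in rows, so rows that do not move let the fingers close. It gives the time, the measured TCP pose, the force and the opening at its end, in the units of the state.
- monitor.sense(): the state, without advancing time (a new reading comes with each control period).
- optics.capture(name): name is "scene" or "top"; returns a dict with "img" (480x640x3 uint8, red, green, blue), "mtx" (3x3 intrinsics, pixels), "world_from_camera" (4x4, takes a point from camera to world coordinates). Camera axes: x right, y down, z forward; pixel columns grow to the right and rows downward; lengths in mm; the calibration is good to about 2 mm. A picture is of the moment at which its call begins. There is no depth.
- r.job_done(): hands the job in, once; it reports no verdict.
Trained networks look in the newest picture that a camera, given by its name, has taken for a name from the list of things; names that differ only in an ending like _2 or _b are one class to them, and where a whole thing is asked for, a point or a joint stands for the part that bears it (a point fixed in the world has none). Each returns a list of dicts, best first, with "score" (0 to 1); they miss things now and then, are a little off and sometimes report something else, mostly with a low value. They report only what shows in the picture. A call takes as long as a camera call. They do not tell look-alikes from the thing itself.
- spotter.spot_in(target, camera): "pixel" ([column, row] in pixels, amid what is visible of it).
- spotter.place_of(target, camera): "pixel" ([column, row] in pixels: a listed point, or the origin of a listed thing).
The state is a dict: "clock": time; "joints": joint angles; "joint_vel": joint speeds; "joint_efforts": joint torques, N m; "tcp_pos": TCP position; "tool_rot": TCP orientation; "wrist_force": force on the tool from outside, world axes, zero at the start; "torque": the same for the moment, N m; "width": finger opening in mm.
Only numpy, scipy, OpenCV 4.12 (cv2) and the standard library are available. Lean on these libraries where they do the work, as an engineer would, in place of code of your own. Each camera call takes 0.05 s, during which the arm holds its last target.

TASK

First swing the clamp's sprung lever by its red handle post all the way to its stop, with the gap still empty, and let it spring back. Then take spacers from the rack and stand them upright, face to face and square, in the gap between the lever's nose and the front of the fitting in the working cradle, as many as it takes until the lever closes firmly on the row well before it reaches its stop. Finish while holding the lever pressed against the tight row (do not let go), and leave the tee, the black cap and the yellow weight where they are.

Things in the scene. Friction and masses are not known exactly. Their poses are not given: they have to be found in the camera images.
- clamp: Fixed lever clamp on a blue base plate, its top 10 mm above the bench, x -75 to 110, y -55 to 150 mm. Origin: on the bench under the front of the lever's nose at rest. +y runs from the nose along the gap to the working fitting and the back stop (y 135 mm or a little more at the fitting's back end). Spacers stand on the plate at clamp x 0, their y along clamp y.
- gap (a point): Start of the gap: on the base plate under the nose's front at rest; axes as the clamp's. Gap from here along +y to the working fitting's face: 75 to 77 mm with the brass coupler (three spacers fill it), 55 to 57 mm with the zinc union (two). At the lever's stop it is 24 mm less. One spacer too few stays loose, one too many does not go in.
- lever (a joint): Lever swing, rad: 0 at rest, 0.34 at its stop; growing values carry nose and post to clamp +y. Bar 15 to 27 mm, nose 14 to 34 mm above the bench; pivot to nose 70 mm, pivot to post 160 mm. Spring return: about 1.3 N at the post at rest, 3 N at the stop. On the right number of spacers it stops at about 0.2 to 0.25.
- pivot (a point): Top of the lever's upright pivot, at clamp x 70, y -4 mm, 27 mm above the bench.
- handle (a point): On the axis of the lever's upright round red handle post, 75 mm above the bench; post 16 mm in diameter, its top 95 mm above the bench. At rest at clamp x -88, y -31 mm; at the stop at x -88, y +23 mm. Can be pushed from its -y side or gripped from above.
- brass_coupler: Brass female coupler, 60 mm long, 32 mm in diameter (34 over the hexagon), lying along clamp y, fixed. Origin: at its back end, 18 mm below its centre line, level with the base plate's top; its flat front face, 32 mm across, is 60 mm from the origin towards -y. One fitting (it varies which) lies in the working cradle at clamp x 0, facing the nose; the other is parked at clamp x 75 mm.
- zinc_union: Zinc-plated straight union, 80 mm long, 32 mm in diameter (34 over the hexagon), lying along clamp y, fixed. Origin: at its back end, 18 mm below its centre line, level with the base plate's top; its flat front face, 32 mm across, is 80 mm from the origin towards -y. One fitting (it varies which) lies in the working cradle at clamp x 0, facing the nose; the other is parked at clamp x 75 mm.
- rack: Fixed grey spacer rack, 100 mm (x) x 190 mm (y), floor 10 mm above the bench, low 18 mm lips along its two long sides. Origin: centre of its underside.
- spacer1: Loose spacer, one of four alike: steel block 46 (x) x 20 thick (y) x 30 mm high, orange grip tab on its top 24 (x) x 8 mm (y), 30 to 59 mm above the underside. Origin: centre of underside, z up. About 0.14 kg. Stands on the rack in a row along rack y, some 42 mm apart; best gripped from above across the tab's 24 mm.
- spacer2: Loose spacer, one of four alike: steel block 46 (x) x 20 thick (y) x 30 mm high, orange grip tab on its top 24 (x) x 8 mm (y), 30 to 59 mm above the underside. Origin: centre of underside, z up. About 0.14 kg. Stands on the rack in a row along rack y, some 42 mm apart; best gripped from above across the tab's 24 mm.
- spacer3: Loose spacer, one of four alike: steel block 46 (x) x 20 thick (y) x 30 mm high, orange grip tab on its top 24 (x) x 8 mm (y), 30 to 59 mm above the underside. Origin: centre of underside, z up. About 0.14 kg. Stands on the rack in a row along rack y, some 42 mm apart; best gripped from above across the tab's 24 mm.
- spacer4: Loose spacer, one of four alike: steel block 46 (x) x 20 thick (y) x 30 mm high, orange grip tab on its top 24 (x) x 8 mm (y), 30 to 59 mm above the underside. Origin: centre of underside, z up. About 0.14 kg. Stands on the rack in a row along rack y, some 42 mm apart; best gripped from above across the tab's 24 mm.
- tee: Bystander: chromed steel tee, 70 mm long, 32 mm high, lying loose. Origin: centre of its underside.
- cap: Bystander: black plastic coupler cap, 38 mm across, 25 mm high, loose. Origin: centre of its underside.
- weight: Bystander: yellow cast-iron weight with a knob, 68 mm across, 78 mm high, 0.9 kg, loose. Origin: centre of its underside.
Not all that is in view belongs to the job. Leave any blue look-alike of the spacer4 alone.

How it is judged (in metres and radians):
On the way, in this order (a step that is already met when the one before it is completed fails the run):
1. the lever is swung to its stop (beyond 0.315 rad) with no spacer in the gap (none within 100 mm of it) (value of joint lever above 0.315 rad and horizontal distance between each of spacer1, spacer2, spacer3, spacer4 and gap above 0.1 m), for 0.05 s.
2. the lever is let go and has sprung back to rest (below 0.03 rad, untouched) (value of joint lever below 0.03 rad and contact force between lever and the fingers below 0.3 N and contact force between lever and the arm below 0.3 N), for 0.2 s.
3. the lever is pressed on the row of spacers and the row on the fitting (value of joint lever between 0.12 and 0.31 rad and ((contact force between spacer1 and lever above 3 N and angle between the y axis of spacer1 and the y axis of clamp, either way round below 0.2 rad and angle between spacer1's own z axis and vertical below 0.12 rad and x of spacer1 in the frame of clamp between -0.014 and 0.014 m) or (contact force between spacer2 and lever above 3 N and angle between the y axis of spacer2 and the y axis of clamp, either way round below 0.2 rad and angle between spacer2's own z axis and vertical below 0.12 rad and x of spacer2 in the frame of clamp between -0.014 and 0.014 m) or (contact force between spacer3 and lever above 3 N and angle between the y axis of spacer3 and the y axis of clamp, either way round below 0.2 rad and angle between spacer3's own z axis and vertical below 0.12 rad and x of spacer3 in the frame of clamp between -0.014 and 0.014 m) or (contact force between spacer4 and lever above 3 N and angle between the y axis of spacer4 and the y axis of clamp, either way round below 0.2 rad and angle between spacer4's own z axis and vertical below 0.12 rad and x of spacer4 in the frame of clamp between -0.014 and 0.014 m)) and (((contact force between spacer1 and brass_coupler above 3 N or contact force between spacer1 and zinc_union above 3 N) and angle between the y axis of spacer1 and the y axis of clamp, either way round below 0.2 rad and angle between spacer1's own z axis and vertical below 0.12 rad and x of spacer1 in the frame of clamp between -0.014 and 0.014 m) or ((contact force between spacer2 and brass_coupler above 3 N or contact force between spacer2 and zinc_union above 3 N) and angle between the y axis of spacer2 and the y axis of clamp, either way round below 0.2 rad and angle between spacer2's own z axis and vertical below 0.12 rad and x of spacer2 in the frame of clamp between -0.014 and 0.014 m) or ((contact force between spacer3 and brass_coupler above 3 N or contact force between spacer3 and zinc_union above 3 N) and angle between the y axis of spacer3 and the y axis of clamp, either way round below 0.2 rad and angle between spacer3's own z axis and vertical below 0.12 rad and x of spacer3 in the frame of clamp between -0.014 and 0.014 m) or ((contact force between spacer4 and brass_coupler above 3 N or contact force between spacer4 and zinc_union above 3 N) and angle between the y axis of spacer4 and the y axis of clamp, either way round below 0.2 rad and angle between spacer4's own z axis and vertical below 0.12 rad and x of spacer4 in the frame of clamp between -0.014 and 0.014 m)) and (contact force between lever and the fingers above 1 N or contact force between lever and the arm above 1 N)), for 0.2 s.
At the end, for the whole second after the job is handed in: The robot presses the still lever (over 1 N), 0.12 to 0.31 rad; lever on row and row on fitting over 3 N; these end spacers square within 0.2 rad, upright within 0.12 rad, within 14 mm of the gap's middle line; tee, cap and weight within 25 mm of their starts (all of step 3 and velocity of joint lever between -0.05 and 0.05 rad/s and distance of each of tee, cap, weight from where it was at the start of the episode below 0.025 m); the arm keeps its last pose, push and grip.
It fails at once if tee, cap or weight knocked away (over 25 mm) (distance of any of tee, cap, weight from where it was at the start of the episode above 0.025 m).
It also fails if it takes over 72 s, if anything falls off the work surface, if the arm or the gripper's body presses on something with over 40 N, if the wrist force passes 120 N, or if a joint passes its speed limit or range.

## Working session

There is one attempt and no reset: what is moved stays moved. The work goes in short steps, Python scripts to look and compute and a tool call to move; the robot and the scene stay as the last step left them, time stands still between calls to the robot, and variables do not carry over. Pictures are saved under pics/ and viewed, and the job is handed in when it is done.

Besides the shell and the picture viewer there is one more tool, called after "Call:" by a JSON object that holds its "name" and its "arguments", one argument or row to a line. jog_arm: Moves the arm, as the interface text tells. Scaled input: -1 to 1 covers 200 mm each way for a shift and 0.1 rad each way for a turn. Its arguments: {"type":"object","properties":{"plan":{"type":"array","items":{"type":"array"}}},"required":["plan"]}

```bash
mkdir -p pics; ls; cat > h.py <<'E'
import numpy as np, cv2
from bench import monitor, optics, r, spotter
def cap(n,f=None):
    d=optics.capture(n)
    if f: cv2.imwrite('pics/'+f,d['img'][:,:,::-1])
    return d
def ray(d,px,z):
    K=d['mtx'];T=d['world_from_camera']
    v=T[:3,:3]@np.linalg.solve(K,[px[0],px[1],1.]);o=T[:3,3]
    return o+v*(z-o[2])/v[2]
def proj(d,P):
    T=np.linalg.inv(d['world_from_camera']);p=T[:3,:3]@np.array(P,float)+T[:3,3]
    q=d['mtx']@p;return q[:2]/q[2]
E
python3 - <<'E'
from h import *
print(monitor.sense(),r.tip_reach)
for c in ['scene','top']:
    d=cap(c,c+'0.png');print(c,d['mtx'],d['world_from_camera'])
    for t in ['clamp','gap','pivot','handle','brass_coupler','zinc_union','rack','spacer1','tee','cap','weight']:
        z={'gap':10,'pivot':27,'handle':75,'brass_coupler':10,'zinc_union':10,'spacer1':10}.get(t,0)
        for q in spotter.place_of(t,c)[:6]:
            print(c,t,np.round(q['pixel']),round(q['score'],2),np.round(ray(d,q['pixel'],z)))
E
```

```text
pics
{'clock': 0.0, 'joints': array([-1.34206159e+00,  2.21262439e-01,  1.52765215e+00, -2.15672428e-05,
        1.39468964e+00, -1.26083018e-01]), 'joint_vel': array([ 2.54058916e-04,  9.66379630e-04,  4.45169762e-06,  1.52460599e-03,
       -2.31446767e-04, -2.63602326e-03]), 'joint_efforts': array([-1.27349649e-03, -4.96906936e+01, -3.89394557e+01, -2.63562642e-04,
        1.12731988e-02, -1.63096058e-05]), 'tcp_pos': array([ 217.00219897, -585.48884574,  247.15499391]), 'tool_rot': array([-0.57992161,  0.40444403, -0.40337791,  0.58086333]), 'wrist_force': array([-0.8236779 , -0.30909664, -0.57416417]), 'torque': array([ 0.02501705, -0.01915329, -0.05242084]), 'width': 85.75264275494042} 17.0
scene [[464.23898168   0.         322.89110994]
 [  0.         464.23898168 232.83917019]
 [  0.           0.           1.        ]] [[ 7.63461254e-01  4.45161079e-01 -4.67930046e-01  9.83939901e+02]
 [ 6.45509260e-01 -5.02286205e-01  5.75348906e-01 -5.51275016e+02]
 [ 2.10881327e-02 -7.41309774e-01 -6.70831655e-01  6.93432847e+02]
 [ 0.00000000e+00  0.00000000e+00  0.00000000e+00  1.0000000
[... 1149 characters left out ...]
0.00000000e+00  0.00000000e+00  1.00000000e+00]]
top gap [283. 217.] 0.64 [601.  36.  10.]
top pivot [287. 183.] 0.57 [665.  26.  27.]
top handle [289. 263.] 0.7 [507.  21.  75.]
top brass_coupler [218. 172.] 0.65 [691. 165.  10.]
top zinc_union [213. 213.] 0.74 [609. 174.  10.]
top rack [415. 271.] 0.91 [ 492. -226.    0.]
top spacer1 [452. 274.] 0.9 [ 485. -297.   10.]
top spacer1 [408. 269.] 0.88 [ 494. -209.   10.]
top spacer1 [427. 271.] 0.85 [ 491. -248.   10.]
top spacer1 [390. 265.] 0.57 [ 504. -174.   10.]
top spacer1 [399. 214.] 0.57 [ 605. -195.   10.]
top tee [202. 336.] 0.94 [367. 195.   0.]
top cap [293. 322.] 0.7 [393.  18.   0.]
top weight [427. 148.] 0.75 [ 739. -257.    0.]
```

View pics/scene0.png

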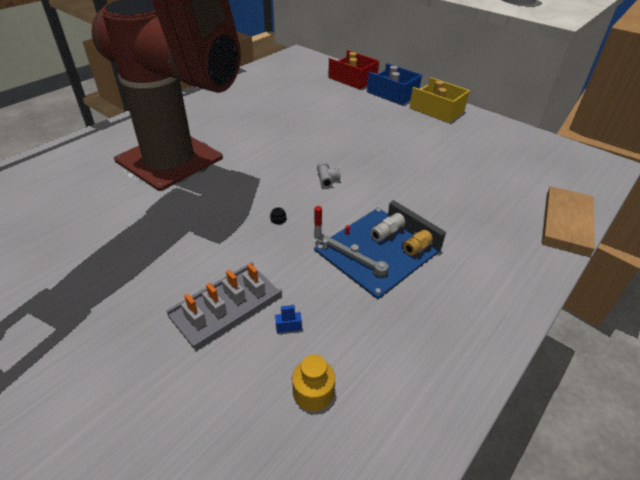

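View pics/top0.png

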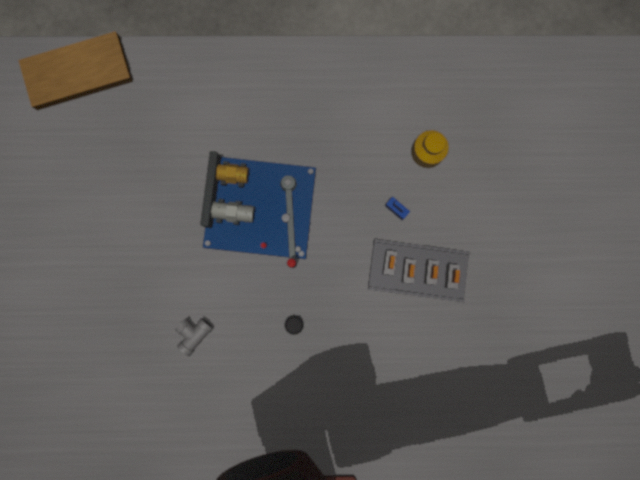

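Zinc union (top image 233,212) sits in the working cradle, so two spacers are needed. Spacer candidates in the top image are the orange-tabbed blocks at (390,263), (410,270), (433,272) and (454,276). The blue look-alike at (398,208) is excluded.

```bash
cat > m.py <<'E'
from h import *
from scipy.optimize import least_squares
from scipy.spatial.transform import Rotation as R
d=cap('top'); im=d['img']
hsv=cv2.cvtColor(im,cv2.COLOR_RGB2HSV)
def rect(mask,z,mn=20):
    cs,_=cv2.findContours(mask,cv2.RETR_EXTERNAL,cv2.CHAIN_APPROX_NONE)
    out=[]
    for c in cs:
        if cv2.contourArea(c)<mn: continue
        w=np.array([ray(d,p[0],z)[:2] for p in c],np.float32)
        out.append(cv2.minAreaRect(w))
    return out
print('blue',[ (np.round(a[0],1),np.round(a[1],1),round(a[2],2)) for a in rect(cv2.inRange(hsv,(100,120,40),(125,255,255)),10,100)])
print('orange',[ (np.round(a[0],1),np.round(a[1],1),round(a[2],2)) for a in rect(cv2.inRange(hsv,(5,130,90),(16,255,255)),69,15)])
s=monitor.sense(); print('tool axes cols x,y,z\n',np.round(R.from_quat(s['tool_rot']).as_matrix(),3))
cv2.imwrite('pics/c1.png',cv2.resize(im[230:310,360:480],None,fx=6,fy=6,interpolation=cv2.INTER_CUBIC)[:,:,::-1])
cv2.imwrite('pics/c2.png',cv2.resize(im[145:275,195:325],None,fx=4.5,fy=4.5,interpolation=cv2.INTER_CUBIC)[:,:,::-1])
E
python3 m.py
```

```text
blue [(array([ 617. , -191.3]), array([44.7, 20.3]), 47.9), (array([620.3,  82.4]), array([201.8, 181.1]), 83.18)]
orange [(array([ 480.3, -291.7]), array([ 8.3, 21.1]), 81.9), (array([ 488.5, -251.2]), array([ 7.5, 20.6]), 88.46), (array([ 490.9, -206.8]), array([ 8.4, 21.2]), 81.48), (array([ 508. , -169.8]), array([ 7.7, 21.2]), 80.67)]
tool axes cols x,y,z
 [[ 0.347  0.     0.938]
 [-0.938 -0.     0.347]
 [ 0.    -1.     0.   ]]
```

View pics/c1.png

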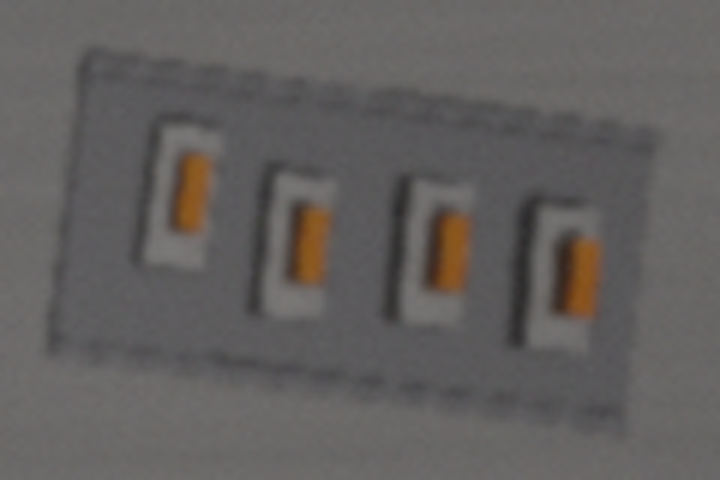

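View pics/c2.png

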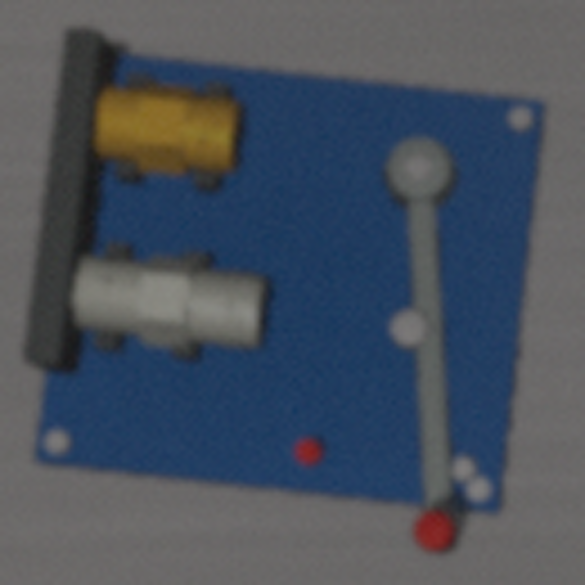

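Crop check: the four orange-tabbed spacers stand at (180–580, 190–280) of crop c1. The zinc union faces the nose, at crop c2 (170,300). Next I fit the clamp pose.

```bash
cat > fit.py <<'E'
from h import *
from scipy.optimize import least_squares
dt=cap('top');ds=cap('scene')
obs=[('top',(316.1,167.2),(110,-55,10)),('top',(306.1,258.8),(-75,-55,10)),('top',(203.2,247.7),(-75,150,10))]
for c in ['top','scene']:
    for t,P in [('pivot',(70,-4,27)),('handle',(-88,-31,75)),('zinc_union',None),('gap',(0,0,10))]:
        q=spotter.place_of(t,c)
        if q and P: obs.append((c,q[0]['pixel'],P))
def tr(p,P): c,s=np.cos(p[2]),np.sin(p[2]); return (p[0]+c*P[0]-s*P[1],p[1]+s*P[0]+c*P[1],P[2])
def run(cams):
    O=[o for o in obs if o[0] in cams]
    f=lambda p:np.concatenate([proj(dt if c=='top' else ds,tr(p,P))-px for c,px,P in O])
    s=least_squares(f,[600,37,-.12],loss='soft_l1'); print(cams,s.x,np.round(f(s.x).reshape(-1,2),1).tolist())
    return s.x
run(['top']);run(['scene']);p=run(['top','scene'])
for nm,px in [('face',(254.5,213.9))]:
    for z in (28,):
        w=ray(dt,px,z); c,s=np.cos(p[2]),np.sin(p[2]); v=w[:2]-p[:2]; print(nm,w,'clamp',c*v[0]+s*v[1],-s*v[0]+c*v[1])
# tabs in scene
im=ds['img'];hsv=cv2.cvtColor(im,cv2.COLOR_RGB2HSV)
for i in (1,):
  for c in ('scene','top'):
    d=ds if c=='scene' else dt
    for q in spotter.place_of('spacer1',c): print(c,np.round(q['pixel'],1),round(q['score'],2),np.round(ray(d,q['pixel'],10)[:2],1))
E
python3 fit.py
python3 - <<'E'
from h import *
d=cap('scene');im=d['img']
cv2.imwrite('pics/s1.png',cv2.resize(im[255:350,160:290],None,fx=6,fy=6,interpolation=cv2.INTER_CUBIC)[:,:,::-1])
cv2.imwrite('pics/s2.png',cv2.resize(im[190:300,305:450],None,fx=5.4,fy=5.4,interpolation=cv2.INTER_CUBIC)[:,:,::-1])
E
```

```text
['top'] [ 5.98087459e+02  3.73157044e+01 -1.13991792e-01] [[-0.3, -0.7], [-0.2, -0.2], [-1.0, 0.0], [0.5, -2.2], [0.1, 1.1], [1.1, 1.5]]
['scene'] [ 6.03295582e+02  3.70852588e+01 -3.03566700e-01] [[-1.6, -0.1], [-0.1, 32.3], [3.1, -1.0]]
['top', 'scene'] [ 5.97990855e+02  3.68850706e+01 -1.20020238e-01] [[0.2, -0.5], [-0.2, -0.0], [-1.0, -0.4], [0.9, -2.1], [0.0, 1.2], [1.3, 1.6], [1.1, -3.9], [-6.5, 35.6], [1.0, -2.1]]
face [604.63294854  90.37063365  28.        ] clamp 0.1903624033056035 53.89607240297395
scene [216.9 305.3] 0.94 [ 489.3 -249.4]
scene [253.3 287.3] 0.87 [ 507.8 -174.4]
scene [237.2 296.1] 0.78 [ 501.  -209.7]
scene [288.6 325.6] 0.75 [ 621.3 -195.4]
scene [197.  316.3] 0.61 [ 481.9 -289.7]
top [452.  272.6] 0.83 [ 486.9 -296.9]
top [409.1 271.2] 0.65 [ 490.5 -212. ]
top [388.5 264. ] 0.58 [ 505.1 -171.6]
top [428.5 270.9] 0.56 [ 490.7 -250.5]
top [398. 215.] 0.53 [ 602.2 -192.5]
```

View pics/s1.png

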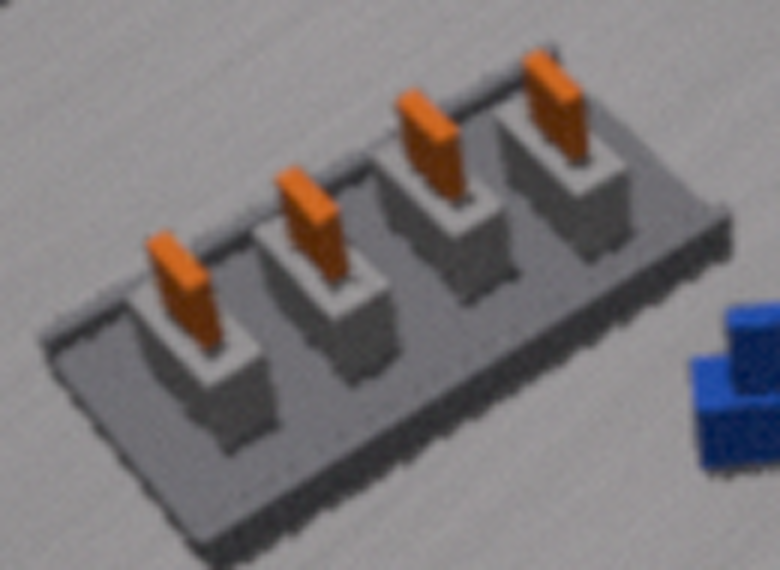

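View pics/s2.png

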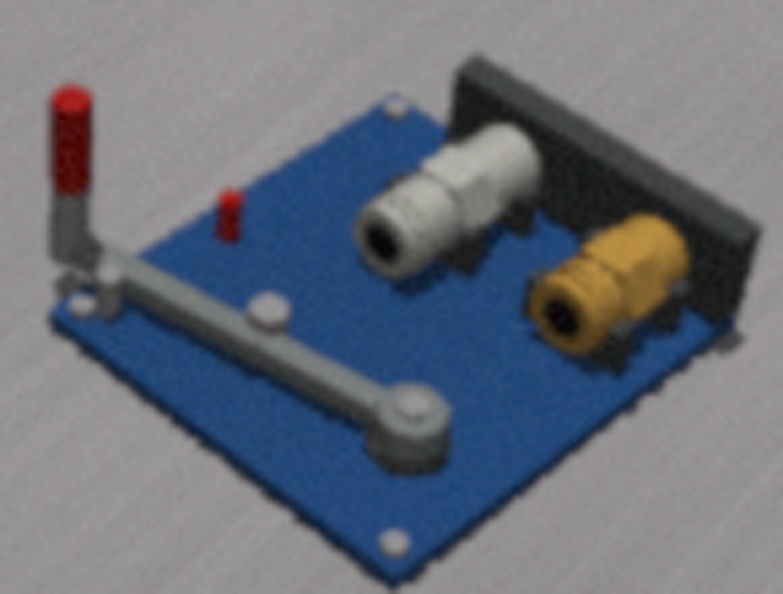

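Call:
{"name": "jog_arm", "arguments": {
  "plan": [
    [[0, 0, 0], -1, -1],
    [[0, 0, 0], -1, -1],
    [[0, 0, 0], -1, -1],
    [[0, 0, 0], -1, -1],
    [[0, 0, 0], -1, -1]
  ]
}}

```text
clock: 2.4
tcp_pos: [217.1, -586.1, 248.3]
tool_rot: [-0.663, 0.246, -0.246, 0.663]
wrist_force: [-0.3, 0.5, 1.0]
width: 12.2
```

Call:
{"name": "jog_arm", "arguments": {
  "plan": [
    [[0, 0, 0], -1, -1],
    [[0, 0, 0], -1, -1],
    [[0, 0, 0], -1, -1],
    [[0, 0, 0], -1, -1],
    [[0, 0, 0], -1, -1]
  ]
}}

```text
clock: 2.9
tcp_pos: [217.1, -586.1, 248.3]
tool_rot: [-0.703, 0.075, -0.075, 0.703]
wrist_force: [-1.0, -0.7, -0.0]
width: -0.0
```

```bash
cat >> h.py <<'E'
from scipy.spatial.transform import Rotation as R
CL=np.array([598,37.,-.118])
def c2w(x,y):
    c,s=np.cos(CL[2]),np.sin(CL[2]); return np.array([CL[0]+c*x-s*y,CL[1]+s*x+c*y])
def w2c(p):
    c,s=np.cos(CL[2]),np.sin(CL[2]); v=np.array(p[:2])-CL[:2]; return np.array([c*v[0]+s*v[1],-s*v[0]+c*v[1]])
def go(x,y,z,yaw=-.118):
    s=monitor.sense();M=R.from_quat(s['tool_rot']).as_matrix()
    yw=np.arctan2(M[1,0],M[0,0]);dy=(yw-yaw+np.pi)%(2*np.pi)-np.pi
    c,q=np.cos(yaw),np.sin(yaw);N=np.array([[c,0,-q],[q,0,c],[0,-1,0]])
    d=np.array([x,y,z])-s['tcp_pos']
    print('t',round(s['clock'],2),'tcp',np.round(s['tcp_pos'],1),'clamp',np.round(w2c(s['tcp_pos']),1),'yaw',round(yw,3),'F',np.round(s['wrist_force'],1),'w',round(s['width'],1),'| turn units',round(dy/.1,2),'shift units now-axes',np.round(M.T@d/200,3),'after turn',np.round(N.T@d/200,3))
E
python3 -c "
from h import *
x,y=c2w(-88,-72);go(x,y,160)
print(monitor.sense()['joints'])"
```

```text
t 2.9 tcp [ 217.1 -586.1  248.3] clamp [-304.9 -663.6] yaw -0.212 F [-1.  -0.7 -0. ] w -0.0 | turn units -0.94 shift units now-axes [0.802 0.442 3.047] after turn [1.084 0.442 2.958]
[-1.34209661e+00  2.20395861e-01  1.52648320e+00  3.69470860e-05
  1.39470862e+00 -1.13019206e+00]
```

Call:
{"name": "jog_arm", "arguments": {
  "plan": [
    [[0, 0, 0], -0.94, -1],
    [[0.083, 0.0, 0.228], 0, -1],
    [[0.083, 0.0, 0.228], 0, -1],
    [[0.083, 0.0, 0.228], 0, -1],
    [[0.083, 0.0, 0.228], 0, -1]
  ]
}}

```text
clock: 3.4
tcp_pos: [305.7, -411.5, 248.3]
tool_rot: [0.706, -0.043, 0.043, -0.706]
wrist_force: [0.4, 0.5, -0.3]
width: 0.0
```

Call:
{"name": "jog_arm", "arguments": {
  "plan": [
    [[0.083, 0.0, 0.228], 0, -1],
    [[0.083, 0.0, 0.228], 0, -1],
    [[0.083, 0.0, 0.228], 0, -1],
    [[0.083, 0.0, 0.228], 0, -1],
    [[0.083, 0.0, 0.228], 0, -1]
  ]
}}

```text
clock: 3.9
tcp_pos: [415.9, -195.1, 248.7]
tool_rot: [0.706, -0.043, 0.044, -0.706]
wrist_force: [1.1, 1.0, 0.5]
width: 0.0
```

```bash
python3 -c "
from h import *
x,y=c2w(-88,-70);go(x,y,70)
print(monitor.sense()['joints'])"
```

```text
t 3.9 tcp [ 415.9 -195.1  248.7] clamp [-153.5 -251.9] yaw -0.122 F [1.1 1.  0.5] w 0.0 | turn units -0.04 shift units now-axes [0.322 0.893 0.912] after turn [0.327 0.894 0.91 ]
[-6.10585909e-01 -1.88535340e-01  1.93968642e+00  4.96170588e-05
  1.38924078e+00 -4.88326173e-01]
```

Call:
{"name": "jog_arm", "arguments": {
  "plan": [
    [[0.08, 0.0, 0.228], -0.04, -1],
    [[0.08, 0.0, 0.228], 0, -1],
    [[0.08, 0.0, 0.228], 0, -1],
    [[0.08, 0.0, 0.226], 0, -1],
    [[0, 0.2, 0], 0, -1]
  ]
}}

```text
clock: 4.4
tcp_pos: [506.2, -19.5, 214.0]
tool_rot: [-0.706, 0.035, -0.044, 0.706]
wrist_force: [1.1, -1.5, 0.8]
width: 0.1
```

Call:
{"name": "jog_arm", "arguments": {
  "plan": [
    [[0, 0.24, 0], 0, -1],
    [[0, 0.24, 0], 0, -1],
    [[0, 0.21, 0], 0, -1]
  ]
}}

```text
clock: 4.7
tcp_pos: [499.9, -23.3, 68.3]
tool_rot: [-0.706, 0.042, -0.041, 0.706]
wrist_force: [1.0, -0.3, -1.2]
width: 0.0
```

```bash
python3 -c "
from h import *
x,y=c2w(-88,-50);go(x,y,70)
cap('scene','a1.png');d=cap('top');cv2.imwrite('pics/a2.png',cv2.resize(d['img'][145:345,195:445],None,fx=3,fy=3)[:,:,::-1])"
```

```text
t 4.7 tcp [499.9 -23.3  68.3] clamp [-90.3 -71.4] yaw -0.117 F [ 1.  -0.3 -1.2] w 0.0 | turn units 0.01 shift units now-axes [ 0.011 -0.008  0.107] after turn [ 0.011 -0.008  0.107]
```

View pics/a1.png

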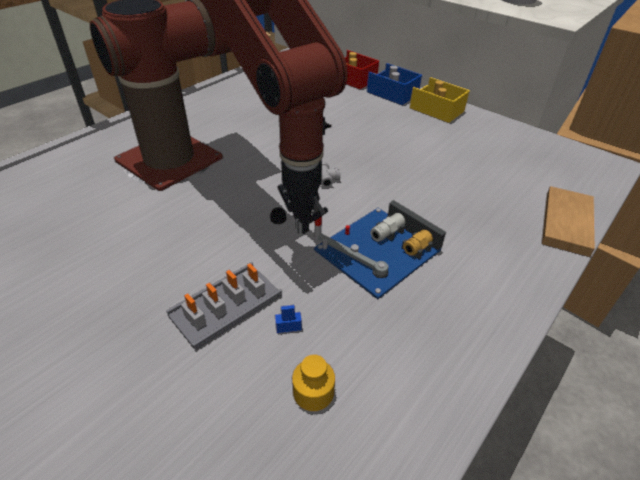

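View pics/a2.png

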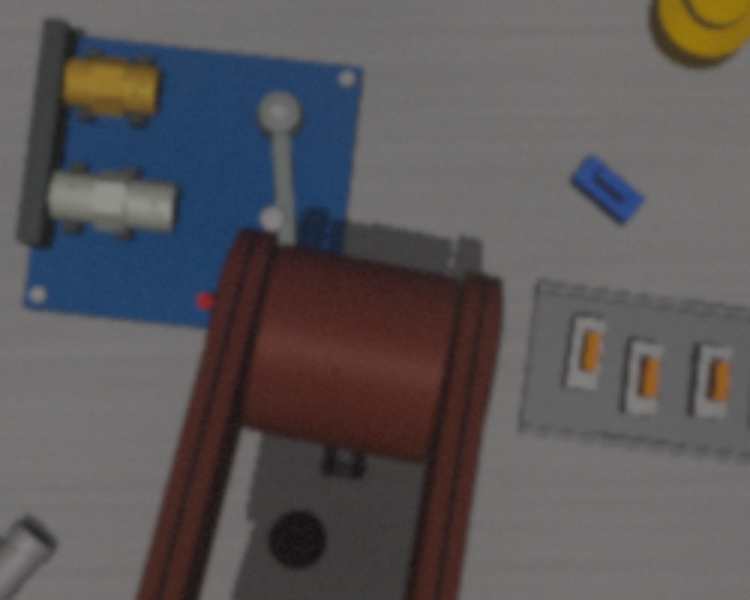

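The tool is behind (−y of) the red post, in scene image around (305,215). Pushing now.

Call:
{"name": "jog_arm", "arguments": {
  "plan": [
    [[0.01, 0, 0.1], 0, -1],
    [[0, 0, 0.06], 0, -1],
    [[0, 0, 0.06], 0, -1],
    [[0, 0, 0.06], 0, -1],
    [[0, 0, 0.03], 0, -1]
  ]
}}

```text
clock: 5.3
tcp_pos: [510.9, 38.4, 71.7]
tool_rot: [0.706, -0.04, 0.042, -0.706]
wrist_force: [0.1, -1.6, 1.8]
width: 0.3
```

```bash
python3 -c "
from h import *
x,y=c2w(-88,6);go(x,y,70)"
```

```text
t 5.3 tcp [510.9  38.4  71.7] clamp [-86.6  -8.8] yaw -0.117 F [ 0.1 -1.6  1.8] w 0.3 | turn units 0.01 shift units now-axes [-0.007  0.009  0.074] after turn [-0.007  0.009  0.074]
```

Call:
{"name": "jog_arm", "arguments": {
  "plan": [
    [[-0.005, 0.005, 0.03], 0, -1],
    [[0, 0, 0.02], 0, -1],
    [[0, 0, 0.01], 0, -1],
    [[0, 0, 0], 0, -1]
  ]
}}

```text
clock: 5.7
tcp_pos: [510.8, 49.5, 69.6]
tool_rot: [0.706, -0.041, 0.042, -0.706]
wrist_force: [2.2, -3.7, 2.3]
width: -0.2
```

```bash
python3 -c "
from h import *
x,y=c2w(-88,6);go(x,y,70)
cap('scene','b1.png');d=cap('scene');cv2.imwrite('pics/b2.png',cv2.resize(d['img'][170:300,270:450],None,fx=4.4,fy=4.4)[:,:,::-1])"
```

```text
t 5.7 tcp [510.8  49.5  69.6] clamp [-88.1   2.2] yaw -0.118 F [ 2.2 -3.7  2.3] w -0.2 | turn units 0.0 shift units now-axes [ 0.    -0.002  0.019] after turn [ 0.    -0.002  0.019]
```

View pics/b2.png

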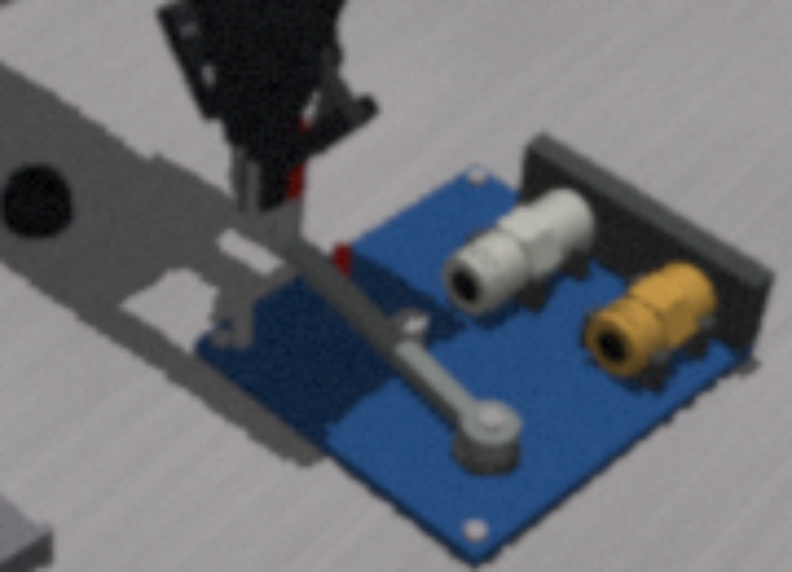

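The lever bar is almost at the red stop pin (crop 343,262). A few mm more.

Call:
{"name": "jog_arm", "arguments": {
  "plan": [
    [[0, 0, 0.015], 0, -1],
    [[0, 0, 0.015], 0, -1],
    [[0, 0, 0], 0, -1]
  ]
}}

```text
clock: 6.1
tcp_pos: [510.2, 53.3, 68.9]
tool_rot: [0.707, -0.042, 0.041, -0.704]
wrist_force: [-2.0, -14.7, 3.5]
width: 0.1
```

```bash
python3 -c "
from h import *
x,y=c2w(-88,6);go(x,y,70)"
```

```text
t 6.1 tcp [510.2  53.3  68.9] clamp [-89.1   5.9] yaw -0.118 F [ -2.  -14.7   3.5] w 0.1 | turn units 0.0 shift units now-axes [ 0.006 -0.005  0.001] after turn [ 0.006 -0.005  0.001]
```

Stop reached (14.7 N, position stalled). Backing off.

Call:
{"name": "jog_arm", "arguments": {
  "plan": [
    [[0, 0, -0.2], 0, -1],
    [[0, 0, -0.24], 0, -1],
    [[0, 0, -0.08], 0, -1],
    [[0, -0.2, 0], 0, 0],
    [[0, -0.2, 0], 0, 0]
  ]
}}

```text
clock: 6.6
tcp_pos: [496.3, -47.4, 147.9]
tool_rot: [-0.705, 0.045, -0.04, 0.707]
wrist_force: [1.1, -0.4, 0.9]
width: 28.4
```

```bash
python3 -c "
from h import *
x,y=508,-169.8;go(x,y,110,-.15)
d=cap('scene');cv2.imwrite('pics/b3.png',cv2.resize(d['img'][170:300,270:450],None,fx=4.4,fy=4.4)[:,:,::-1])"
```

```text
t 6.6 tcp [496.3 -47.4 147.9] clamp [-91.1 -95.8] yaw -0.12 F [ 1.1 -0.4  0.9] w 28.4 | turn units 0.3 shift units now-axes [ 0.133  0.187 -0.601] after turn [ 0.149  0.19  -0.596]
```

View pics/b3.png

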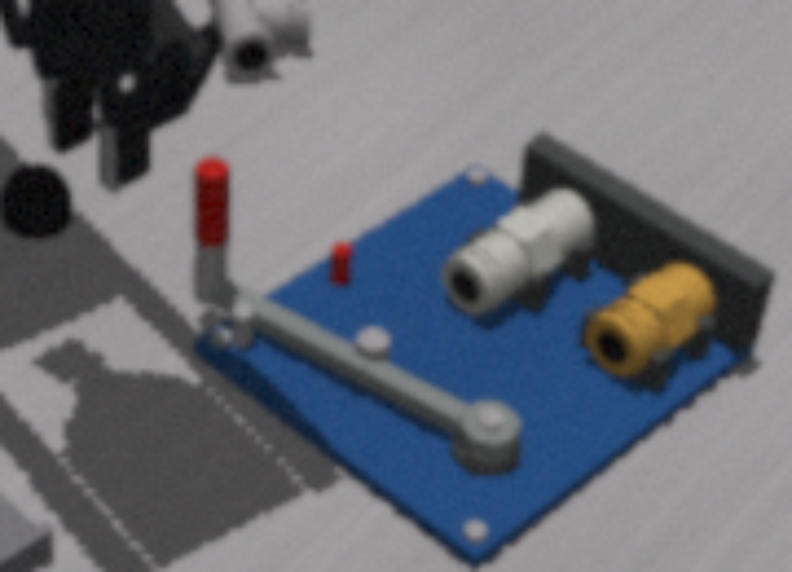

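The lever is back at rest. Moving to the nearest spacer: (508,−171), yaw ≈ −0.15.

Call:
{"name": "jog_arm", "arguments": {
  "plan": [
    [[0, 0, 0], 0.3, 0],
    [[0.05, 0, -0.2], 0, 0],
    [[0.05, 0, -0.2], 0, 0],
    [[0.049, 0, -0.2], 0, 0],
    [[0, 0.19, 0], 0, 0]
  ]
}}

```text
clock: 7.15
tcp_pos: [514.9, -176.5, 116.0]
tool_rot: [0.707, -0.05, 0.057, -0.703]
wrist_force: [0.2, -0.1, 0.8]
width: 42.7
```

```bash
python3 -c "
from h import *
go(508,-171,60,-.15)
d=cap('scene');cv2.imwrite('pics/d1.png',cv2.resize(d['img'][220:350,160:340],None,fx=4.4,fy=4.4)[:,:,::-1])"
```

```text
t 7.15 tcp [ 514.9 -176.5  116. ] clamp [ -57.4 -221.8] yaw -0.152 F [ 0.2 -0.1  0.8] w 42.7 | turn units -0.02 shift units now-axes [-0.041  0.28   0.023] after turn [-0.038  0.28   0.022]
```

View pics/d1.png

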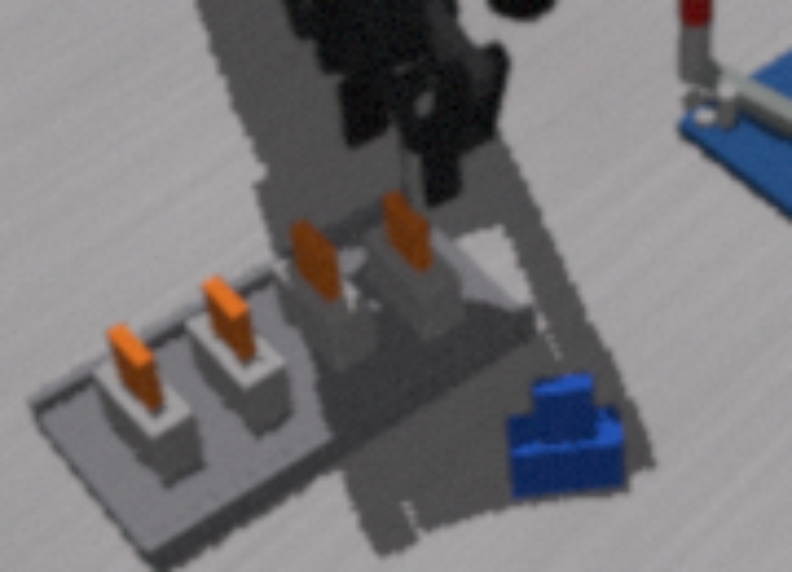

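Fingers above the nearest tab (crop 405,230). Correcting and descending.

Call:
{"name": "jog_arm", "arguments": {
  "plan": [
    [[0, 0, 0], 0, 0]
  ]
}}

```text
clock: 7.3
tcp_pos: [507.8, -169.4, 108.1]
tool_rot: [-0.704, 0.055, -0.05, 0.707]
wrist_force: [-0.3, 0.6, 0.2]
width: 42.7
```

```bash
python3 -c "
from h import *
go(508,-171,60,-.15)"
```

```text
t 7.3 tcp [ 507.8 -169.4  108.1] clamp [ -65.3 -215.5] yaw -0.149 F [-0.3  0.6  0.2] w 42.7 | turn units 0.01 shift units now-axes [ 0.004  0.24  -0.009] after turn [ 0.002  0.241 -0.008]
```

Call:
{"name": "jog_arm", "arguments": {
  "plan": [
    [[0, 0.12, -0.007], 0, 0],
    [[0, 0.12, 0], 0, 0],
    [[0, 0, 0], 0, 0]
  ]
}}

```text
clock: 7.6
tcp_pos: [508.2, -170.0, 61.1]
tool_rot: [-0.704, 0.054, -0.05, 0.706]
wrist_force: [-0.3, -0.1, -0.2]
width: 42.5
```

```bash
python3 -c "
from h import *
go(508,-171,60,-.15)
d=cap('scene');cv2.imwrite('pics/d2.png',cv2.resize(d['img'][240:320,200:310],None,fx=7,fy=7,interpolation=cv2.INTER_CUBIC)[:,:,::-1])"
```

```text
t 7.6 tcp [ 508.2 -170.    61.1] clamp [ -64.8 -216.2] yaw -0.147 F [-0.3 -0.1 -0.2] w 42.5 | turn units 0.03 shift units now-axes [-0.     0.005 -0.005] after turn [-0.     0.005 -0.005]
```

View pics/d2.png

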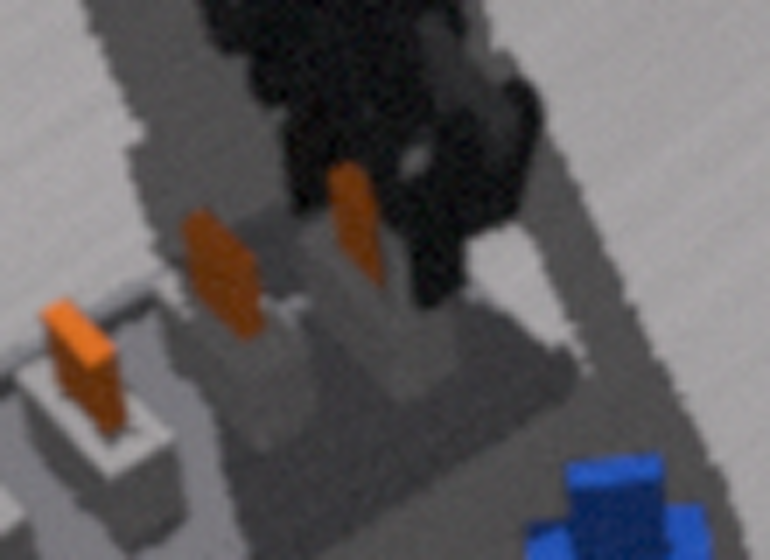

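The tab (crop 355,220) is between the fingers. Close and lift.

Call:
{"name": "jog_arm", "arguments": {
  "plan": [
    [[0, 0.005, -0.003], 0, -1],
    [[0, 0, 0], 0, -1],
    [[0, 0, 0], 0, -1],
    [[0, 0, 0], 0, -1],
    [[0, 0, 0], 0, -1]
  ]
}}

```text
clock: 8.15
tcp_pos: [511.1, -173.1, 63.8]
tool_rot: [0.705, -0.052, 0.053, -0.705]
wrist_force: [-2.4, 1.3, 5.9]
width: 22.3
```

Call:
{"name": "jog_arm", "arguments": {
  "plan": [
    [[0, -0.1, 0], 0, -1],
    [[0, -0.2, 0], 0, -1],
    [[0, -0.1, 0], 0, -1],
    [[0, 0, 0], 0, -1]
  ]
}}

```text
clock: 8.55
tcp_pos: [512.6, -174.1, 146.2]
tool_rot: [0.706, -0.05, 0.055, -0.704]
wrist_force: [-0.2, -0.6, -1.5]
width: 22.3
```

```bash
python3 -c "
from h import *
x,y=c2w(0,44);go(x,y,115)
d=cap('scene');cv2.imwrite('pics/d3.png',cv2.resize(d['img'][200:320,170:330],None,fx=5,fy=5,interpolation=cv2.INTER_CUBIC)[:,:,::-1])"
```

```text
t 8.55 tcp [ 512.6 -174.1  146.2] clamp [ -60.  -219.6] yaw -0.148 F [-0.2 -0.6 -1.5] w 22.3 | turn units -0.3 shift units now-axes [0.259 0.155 1.327] after turn [0.3   0.156 1.318]
```

View pics/d3.png

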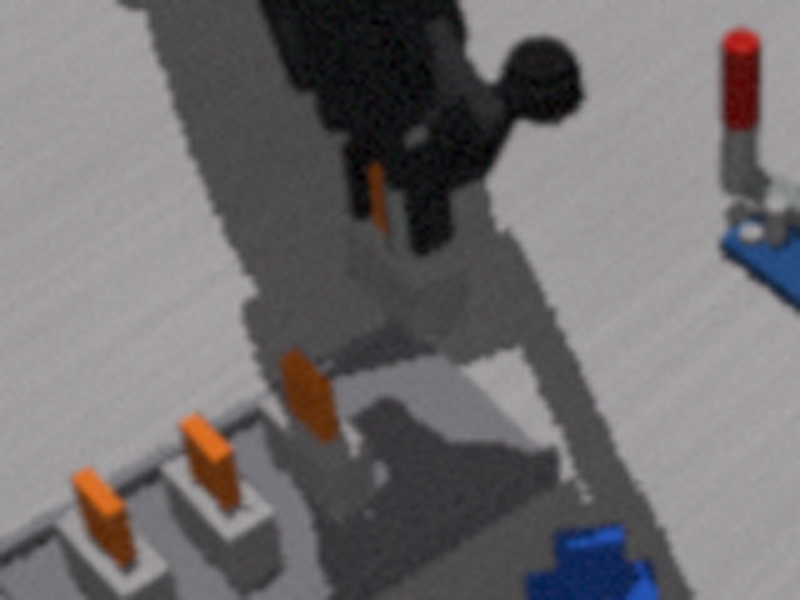

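Call:
{"name": "jog_arm", "arguments": {
  "plan": [
    [[0, 0, 0], 0, -1],
    [[0, 0, 0], 0, -1]
  ]
}}

```text
clock: 8.8
tcp_pos: [508.9, -172.2, 140.2]
tool_rot: [-0.705, 0.053, -0.051, 0.706]
wrist_force: [-0.0, -0.3, -1.1]
width: 22.4
```

```bash
python3 -c "
from h import *
x,y=c2w(0,44);go(x,y,115)"
```

```text
t 8.8 tcp [ 508.9 -172.2  140.2] clamp [ -63.9 -218.2] yaw -0.148 F [-0.  -0.3 -1.1] w 22.4 | turn units -0.3 shift units now-axes [0.28  0.126 1.32 ] after turn [0.319 0.126 1.311]
```

Call:
{"name": "jog_arm", "arguments": {
  "plan": [
    [[0, 0, 0], -0.3, -1],
    [[0.053, 0, 0.218], 0, -1],
    [[0.053, 0, 0.218], 0, -1],
    [[0.053, 0, 0.218], 0, -1],
    [[0.053, 0, 0.218], 0, -1]
  ]
}}

```text
clock: 9.3
tcp_pos: [572.7, -3.1, 141.3]
tool_rot: [-0.706, 0.042, -0.041, 0.706]
wrist_force: [0.7, -0.1, -1.8]
width: 22.7
```

Call:
{"name": "jog_arm", "arguments": {
  "plan": [
    [[0.053, 0, 0.212], 0, -1],
    [[0.053, 0, 0.212], 0, -1],
    [[0, 0, 0], 0, -1],
    [[0, 0, 0], 0, -1]
  ]
}}

```text
clock: 9.7
tcp_pos: [603.3, 78.1, 141.1]
tool_rot: [0.706, -0.041, 0.04, -0.706]
wrist_force: [0.9, -0.6, -3.0]
width: 22.1
```

```bash
python3 -c "
from h import *
x,y=c2w(0,41);go(x,y,70)
d=cap('scene');cv2.imwrite('pics/e1.png',cv2.resize(d['img'][160:300,280:460],None,fx=4.3,fy=4.3,interpolation=cv2.INTER_CUBIC)[:,:,::-1])"
```

```text
t 9.7 tcp [603.3  78.1 141.1] clamp [ 0.4 41.5] yaw -0.115 F [ 0.9 -0.6 -3. ] w 22.1 | turn units 0.03 shift units now-axes [-0.001  0.355 -0.002] after turn [-0.002  0.355 -0.002]
```

View pics/e1.png

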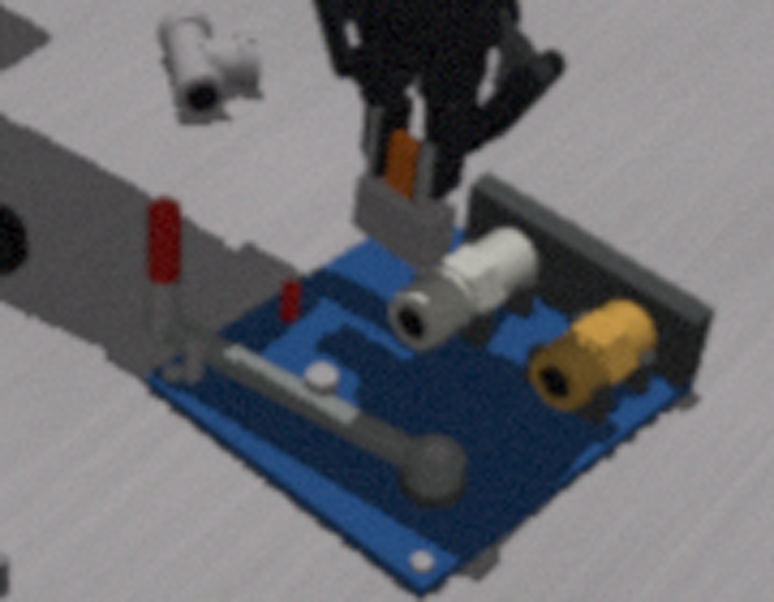

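Spacer hangs upright in front of the union (crop 400,215). Lowering at y≈39.

Call:
{"name": "jog_arm", "arguments": {
  "plan": [
    [[-0.002, 0.15, -0.012], 0, -1],
    [[0, 0.15, 0], 0, -1],
    [[0, 0.05, 0], 0, -1],
    [[0, 0, 0], 0, -1],
    [[0, 0, 0], 0, -1]
  ]
}}

```text
clock: 10.25
tcp_pos: [603.7, 74.0, 73.2]
tool_rot: [0.706, -0.042, 0.042, -0.706]
wrist_force: [0.4, 0.5, -2.3]
width: 22.4
```

```bash
python3 -c "
from h import *
x,y=c2w(0,39);go(x,y,62)
d=cap('scene');cv2.imwrite('pics/e2.png',cv2.resize(d['img'][180:290,320:450],None,fx=5.4,fy=5.4,interpolation=cv2.INTER_CUBIC)[:,:,::-1])"
```

```text
t 10.25 tcp [603.7  74.   73.2] clamp [ 1.3 37.5] yaw -0.119 F [ 0.4  0.5 -2.3] w 22.4 | turn units -0.01 shift units now-axes [-0.007  0.056  0.008] after turn [-0.006  0.056  0.008]
```

View pics/e2.png

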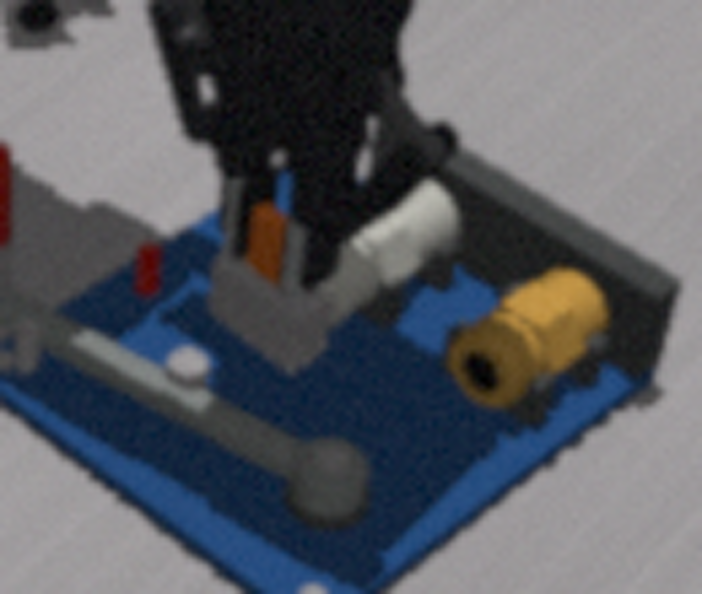

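Lower in 2 mm steps watching force.

Call:
{"name": "jog_arm", "arguments": {
  "plan": [
    [[0, 0.02, 0], 0, -1],
    [[0, 0.02, 0], 0, -1],
    [[0, 0, 0], 0, -1]
  ]
}}

```text
clock: 10.6
tcp_pos: [602.9, 74.8, 64.1]
tool_rot: [0.706, -0.042, 0.042, -0.706]
wrist_force: [0.6, -0.3, -1.8]
width: 22.1
```

Call:
{"name": "jog_arm", "arguments": {
  "plan": [
    [[0, 0.01, 0], 0, -1],
    [[0, 0, 0], 0, -1]
  ]
}}

```text
clock: 10.8
tcp_pos: [603.1, 75.0, 63.9]
tool_rot: [0.706, -0.042, 0.041, -0.706]
wrist_force: [-5.5, 1.0, 8.8]
width: 22.2
```

Call:
{"name": "jog_arm", "arguments": {
  "plan": [
    [[0, 0.01, 0], 0, -1],
    [[0, 0, 0], 0, -1]
  ]
}}

```text
clock: 11.0
tcp_pos: [603.3, 75.1, 63.8]
tool_rot: [0.706, -0.042, 0.041, -0.706]
wrist_force: [-11.4, 0.3, 22.1]
width: 22.4
```

Call:
{"name": "jog_arm", "arguments": {
  "plan": [
    [[0, -0.018, 0], 0, -1],
    [[0, 0, 0.02], 0, -1],
    [[0, 0, 0], 0, -1]
  ]
}}

```text
clock: 11.3
tcp_pos: [603.8, 79.3, 63.9]
tool_rot: [-0.706, 0.041, -0.042, 0.706]
wrist_force: [-1.0, 1.5, 3.6]
width: 22.6
```

Call:
{"name": "jog_arm", "arguments": {
  "plan": [
    [[0, 0, 0.015], 0, -1],
    [[0, 0, 0], 0, -1]
  ]
}}

```text
clock: 11.5
tcp_pos: [604.2, 81.8, 63.9]
tool_rot: [0.706, -0.041, 0.042, -0.706]
wrist_force: [-0.5, -1.3, 0.9]
width: 22.3
```

Call:
{"name": "jog_arm", "arguments": {
  "plan": [
    [[0, 0, 0.01], 0, -1],
    [[0, 0, 0], 0, -1]
  ]
}}

```text
clock: 11.7
tcp_pos: [604.4, 82.7, 64.0]
tool_rot: [0.707, -0.042, 0.042, -0.705]
wrist_force: [-0.9, -5.1, 1.6]
width: 22.3
```

```bash
python3 -c "
from h import *
x,y=c2w(0,39);go(x,y,62)
d=cap('scene');cv2.imwrite('pics/e3.png',cv2.resize(d['img'][180:290,320:450],None,fx=5.4,fy=5.4,interpolation=cv2.INTER_CUBIC)[:,:,::-1])"
```

```text
t 11.7 tcp [604.4  82.7  64. ] clamp [ 1.  46.1] yaw -0.118 F [-0.9 -5.1  1.6] w 22.3 | turn units 0.0 shift units now-axes [-0.005  0.01  -0.035] after turn [-0.005  0.01  -0.035]
```

View pics/e3.png

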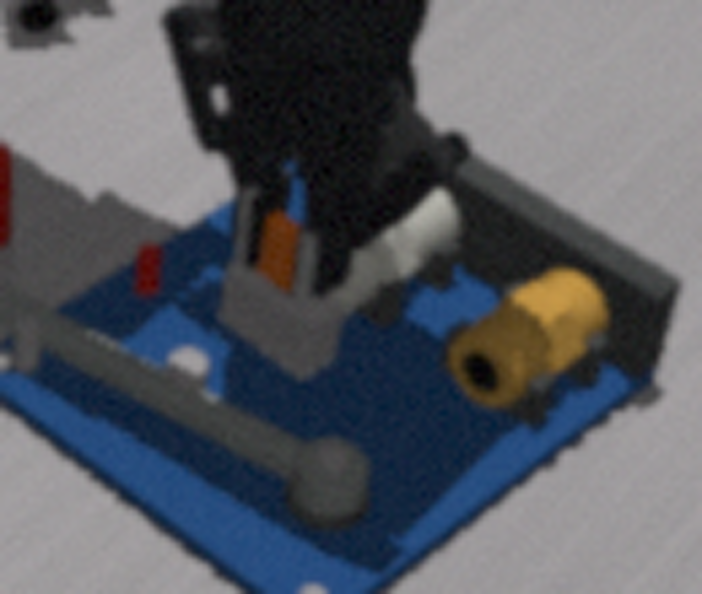

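Spacer 1 is against the fitting (5 N reaction). Release and rise, then go for the second at (491,−207).

Call:
{"name": "jog_arm", "arguments": {
  "plan": [
    [[0, 0, 0], 0, -0.2],
    [[0, 0, 0], 0, -0.1],
    [[0, 0, 0], 0, -0.1],
    [[0, -0.1, 0], 0, -0.1],
    [[0, -0.25, 0], 0, 0]
  ]
}}

```text
clock: 12.25
tcp_pos: [600.0, 83.9, 128.9]
tool_rot: [0.706, -0.046, 0.038, -0.706]
wrist_force: [0.3, 0.1, -1.6]
width: 42.4
```

Call:
{"name": "jog_arm", "arguments": {
  "plan": [
    [[0, 0, 0], 0, 0],
    [[0, 0, 0], 0, 0]
  ]
}}

```text
clock: 12.45
tcp_pos: [605.7, 84.0, 136.0]
tool_rot: [-0.706, 0.04, -0.043, 0.706]
wrist_force: [-0.4, 0.5, -1.4]
width: 42.5
```

```bash
python3 -c "
from h import *
go(492,-208,110,-.145)
d=cap('scene');cv2.imwrite('pics/e4.png',cv2.resize(d['img'][180:290,320:450],None,fx=5.4,fy=5.4,interpolation=cv2.INTER_CUBIC)[:,:,::-1])"
```

```text
t 12.45 tcp [605.7  84.  136. ] clamp [ 2.1 47.6] yaw -0.118 F [-0.4  0.5 -1.4] w 42.5 | turn units 0.27 shift units now-axes [-0.393  0.127 -1.517] after turn [-0.351  0.13  -1.527]
```

View pics/e4.png

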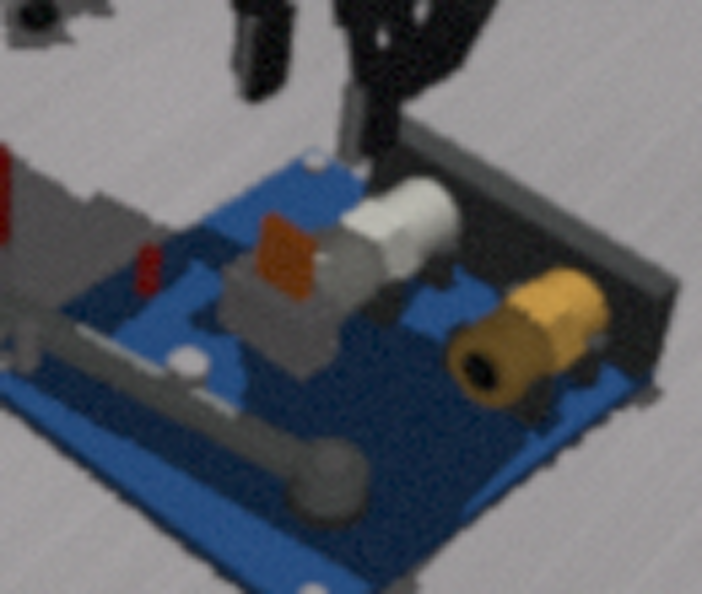

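Spacer 1 stands square against the union (crop 285,310).

Call:
{"name": "jog_arm", "arguments": {
  "plan": [
    [[0, 0, 0], 0.27, 0],
    [[-0.05, 0, -0.218], 0, 0],
    [[-0.05, 0, -0.218], 0, 0],
    [[-0.05, 0, -0.218], 0, 0],
    [[-0.05, 0, -0.218], 0, 0]
  ]
}}

```text
clock: 13.0
tcp_pos: [537.7, -84.0, 132.3]
tool_rot: [-0.705, 0.052, -0.051, 0.705]
wrist_force: [-0.0, -0.5, 0.5]
width: 42.9
```

Call:
{"name": "jog_arm", "arguments": {
  "plan": [
    [[-0.05, 0, -0.218], 0, 0],
    [[-0.05, 0, -0.218], 0, 0],
    [[-0.05, 0, -0.218], 0, 0],
    [[0, 0.1, 0], 0, 0],
    [[0, 0, 0], 0, 0]
  ]
}}

```text
clock: 13.5
tcp_pos: [487.9, -208.0, 110.3]
tool_rot: [-0.704, 0.055, -0.051, 0.706]
wrist_force: [-1.0, -0.4, -1.0]
width: 42.9
```

```bash
python3 -c "
from h import *
go(492,-208,60,-.145)
d=cap('scene');cv2.imwrite('pics/g1.png',cv2.resize(d['img'][220:340,160:300],None,fx=5,fy=5,interpolation=cv2.INTER_CUBIC)[:,:,::-1])"
```

```text
t 13.5 tcp [ 487.9 -208.   110.3] clamp [ -80.5 -256.3] yaw -0.149 F [-1.  -0.4 -1. ] w 42.9 | turn units -0.04 shift units now-axes [0.022 0.252 0.002] after turn [0.02  0.252 0.003]
```

View pics/g1.png

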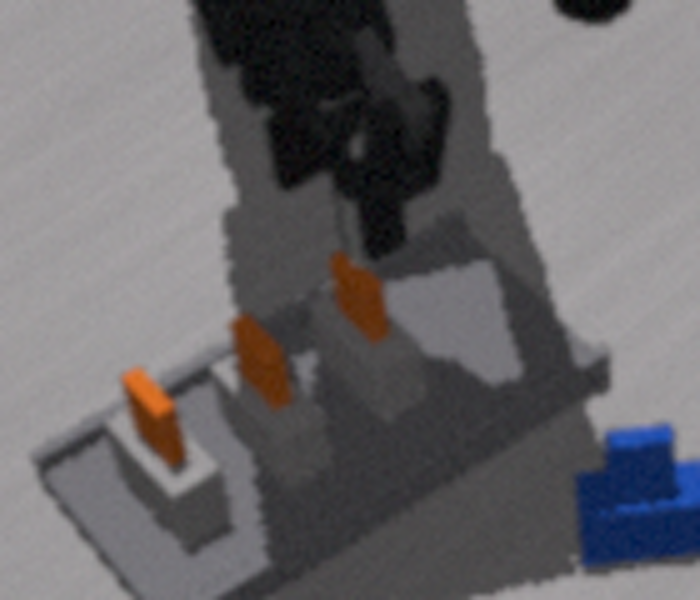

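Call:
{"name": "jog_arm", "arguments": {
  "plan": [
    [[0.02, 0.12, 0], 0, 0],
    [[0, 0.12, 0], 0, 0],
    [[0, 0, 0], 0, 0],
    [[0, 0, 0], 0, 0]
  ]
}}

```text
clock: 13.95
tcp_pos: [494.8, -207.6, 65.9]
tool_rot: [-0.705, 0.051, -0.05, 0.706]
wrist_force: [0.6, -0.3, 0.4]
width: 42.9
```

```bash
python3 -c "
from h import *
go(492,-208,61,-.145)
d=cap('scene');cv2.imwrite('pics/g2.png',cv2.resize(d['img'][220:340,160:300],None,fx=5,fy=5,interpolation=cv2.INTER_CUBIC)[:,:,::-1])"
```

```text
t 13.95 tcp [ 494.8 -207.6   65.9] clamp [ -73.7 -255. ] yaw -0.144 F [ 0.6 -0.3  0.4] w 42.9 | turn units 0.01 shift units now-axes [-0.013  0.024 -0.004] after turn [-0.013  0.024 -0.004]
```

View pics/g2.png

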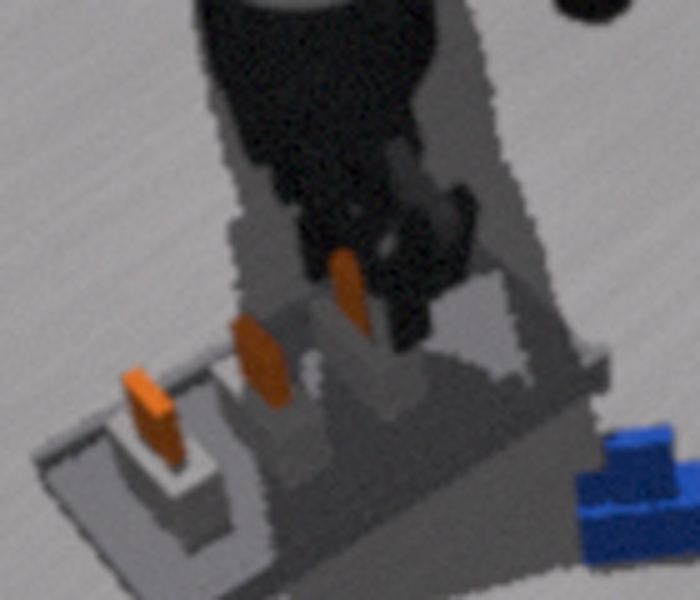

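Call:
{"name": "jog_arm", "arguments": {
  "plan": [
    [[-0.008, 0.015, 0], 0, 0],
    [[0, 0, 0], 0, -1],
    [[0, 0, 0], 0, -1],
    [[0, 0, 0], 0, -1],
    [[0, 0, 0], 0, -1]
  ]
}}

```text
clock: 14.5
tcp_pos: [493.6, -208.8, 63.7]
tool_rot: [0.705, -0.051, 0.052, -0.705]
wrist_force: [-1.8, 0.8, 6.3]
width: 22.4
```

Call:
{"name": "jog_arm", "arguments": {
  "plan": [
    [[0, 0, 0], 0, -1],
    [[0, -0.1, 0], 0, -1],
    [[0, -0.2, 0], 0, -1],
    [[0, -0.1, 0], 0, -1],
    [[0, 0, 0], 0, -1]
  ]
}}

```text
clock: 15.0
tcp_pos: [495.4, -209.8, 146.4]
tool_rot: [0.706, -0.049, 0.053, -0.704]
wrist_force: [0.3, -0.8, -0.9]
width: 22.7
```

Call:
{"name": "jog_arm", "arguments": {
  "plan": [
    [[0, 0, 0], -0.27, -1],
    [[0, 0, 0], 0, -1]
  ]
}}

```text
clock: 15.2
tcp_pos: [492.1, -207.9, 140.9]
tool_rot: [-0.705, 0.042, -0.04, 0.706]
wrist_force: [0.7, 0.1, -0.6]
width: 22.7
```

```bash
python3 -c "
from h import *
x,y=c2w(0,22);go(x,y,141)
d=cap('scene');cv2.imwrite('pics/g3.png',cv2.resize(d['img'][200:320,170:330],None,fx=5,fy=5,interpolation=cv2.INTER_CUBIC)[:,:,::-1])"
```

```text
t 15.2 tcp [ 492.1 -207.9  140.9] clamp [ -76.4 -255.6] yaw -0.117 F [ 0.7  0.1 -0.6] w 22.7 | turn units 0.01 shift units now-axes [0.384 0.    1.388] after turn [ 0.382 -0.     1.388]
```

View pics/g3.png

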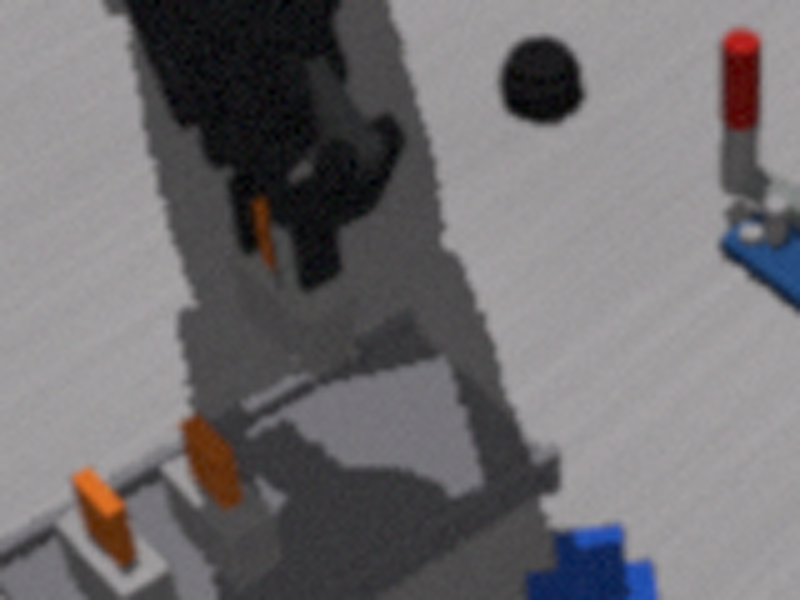

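Call:
{"name": "jog_arm", "arguments": {
  "plan": [
    [[0.055, 0, 0.198], 0, -1],
    [[0.055, 0, 0.198], 0, -1],
    [[0.055, 0, 0.198], 0, -1],
    [[0.055, 0, 0.198], 0, -1],
    [[0.055, 0, 0.198], 0, -1]
  ]
}}

```text
clock: 15.75
tcp_pos: [570.6, -16.7, 141.1]
tool_rot: [-0.706, 0.043, -0.041, 0.706]
wrist_force: [0.3, 0.5, -1.5]
width: 21.9
```

Call:
{"name": "jog_arm", "arguments": {
  "plan": [
    [[0.055, 0, 0.198], 0, -1],
    [[0.052, 0, 0.198], 0, -1],
    [[0, 0, 0], 0, -1],
    [[0, 0, 0], 0, -1],
    [[0, 0, 0], 0, -1]
  ]
}}

```text
clock: 16.25
tcp_pos: [600.8, 57.1, 141.6]
tool_rot: [0.706, -0.043, 0.041, -0.706]
wrist_force: [-1.0, -0.1, -0.7]
width: 22.6
```

```bash
python3 -c "
from h import *
x,y=c2w(0,22);go(x,y,73)"
```

```text
t 16.25 tcp [600.8  57.1 141.6] clamp [ 0.4 20.2] yaw -0.118 F [-1.  -0.1 -0.7] w 22.6 | turn units -0.0 shift units now-axes [-0.001  0.343  0.009] after turn [-0.002  0.343  0.009]
```

Call:
{"name": "jog_arm", "arguments": {
  "plan": [
    [[0, 0.15, 0.007], 0, -1],
    [[0, 0.14, 0], 0, -1],
    [[0, 0.05, 0], 0, -1],
    [[0, 0, 0], 0, -1],
    [[0, 0, 0], 0, -1]
  ]
}}

```text
clock: 16.75
tcp_pos: [602.4, 58.4, 75.8]
tool_rot: [0.706, -0.042, 0.042, -0.706]
wrist_force: [0.5, -0.2, -1.1]
width: 22.4
```

```bash
python3 -c "
from h import *
x,y=c2w(0,22);go(x,y,64)
d=cap('scene');cv2.imwrite('pics/g4.png',cv2.resize(d['img'][180:290,320:450],None,fx=5.4,fy=5.4,interpolation=cv2.INTER_CUBIC)[:,:,::-1])"
```

```text
t 16.75 tcp [602.4  58.4  75.8] clamp [ 1.8 21.8] yaw -0.119 F [ 0.5 -0.2 -1.1] w 22.4 | turn units -0.01 shift units now-axes [-0.009  0.059  0.001] after turn [-0.009  0.059  0.001]
```

View pics/g4.png

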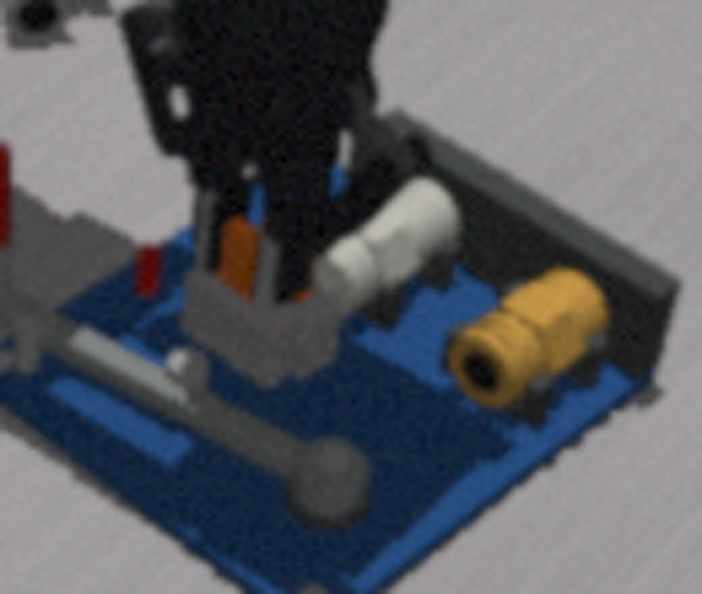

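Call:
{"name": "jog_arm", "arguments": {
  "plan": [
    [[-0.007, 0.03, 0], 0, -1],
    [[0, 0.015, 0], 0, -1],
    [[0, 0, 0], 0, -1],
    [[0, 0, 0], 0, -1]
  ]
}}

```text
clock: 17.2
tcp_pos: [600.5, 59.4, 66.0]
tool_rot: [0.706, -0.042, 0.042, -0.706]
wrist_force: [-0.1, -0.3, -1.4]
width: 22.4
```

Call:
{"name": "jog_arm", "arguments": {
  "plan": [
    [[0, 0.01, 0], 0, -1],
    [[0, 0, 0], 0, -1]
  ]
}}

```text
clock: 17.4
tcp_pos: [600.6, 59.4, 63.9]
tool_rot: [-0.706, 0.042, -0.042, 0.706]
wrist_force: [-0.1, 0.6, -1.6]
width: 22.2
```

Call:
{"name": "jog_arm", "arguments": {
  "plan": [
    [[0, 0, 0.015], 0, -1],
    [[0, 0, 0], 0, -1]
  ]
}}

```text
clock: 17.6
tcp_pos: [600.9, 62.6, 63.9]
tool_rot: [-0.706, 0.042, -0.042, 0.706]
wrist_force: [0.2, 0.7, -1.7]
width: 22.4
```

Call:
{"name": "jog_arm", "arguments": {
  "plan": [
    [[0, 0, 0.008], 0, -1],
    [[0, 0, 0], 0, -1]
  ]
}}

```text
clock: 17.8
tcp_pos: [601.0, 63.3, 64.0]
tool_rot: [0.706, -0.042, 0.042, -0.705]
wrist_force: [-0.9, -3.6, -0.2]
width: 22.3
```

```bash
python3 -c "
from h import *
x,y=c2w(0,26);go(x,y,64)"
```

```text
t 17.8 tcp [601.   63.3  64. ] clamp [-0.1 26.5] yaw -0.118 F [-0.9 -3.6 -0.2] w 22.3 | turn units 0.0 shift units now-axes [ 0.    -0.    -0.002] after turn [ 0.    -0.    -0.002]
```

Contact with spacer 1. Release and rise.

Call:
{"name": "jog_arm", "arguments": {
  "plan": [
    [[0, 0, 0], 0, -0.2],
    [[0, 0, 0], 0, -0.1],
    [[0, 0, 0], 0, -0.1],
    [[0, -0.1, 0], 0, -0.1],
    [[0, -0.25, 0], 0, -0.1]
  ]
}}

```text
clock: 18.3
tcp_pos: [597.0, 64.2, 129.2]
tool_rot: [-0.706, 0.046, -0.038, 0.706]
wrist_force: [-1.0, 0.3, -0.8]
width: 38.5
```

Call:
{"name": "jog_arm", "arguments": {
  "plan": [
    [[0, -0.1, 0], 0, -1],
    [[0, 0, 0], 0, -1],
    [[0, 0, 0], 0, -1]
  ]
}}

```text
clock: 18.6
tcp_pos: [601.2, 64.1, 154.2]
tool_rot: [-0.706, 0.041, -0.042, 0.706]
wrist_force: [-0.0, 0.7, 0.2]
width: 0.4
```

```bash
python3 -c "
from h import *
x,y=c2w(-88,-70);go(x,y,70)
d=cap('scene');cv2.imwrite('pics/g5.png',cv2.resize(d['img'][180:290,310:450],None,fx=5.4,fy=5.4,interpolation=cv2.INTER_CUBIC)[:,:,::-1])"
```

```text
t 18.6 tcp [601.2  64.1 154.2] clamp [ 0.  27.3] yaw -0.118 F [-0.   0.7  0.2] w 0.4 | turn units 0.0 shift units now-axes [-0.441  0.421 -0.486] after turn [-0.44   0.421 -0.486]
```

View pics/g5.png

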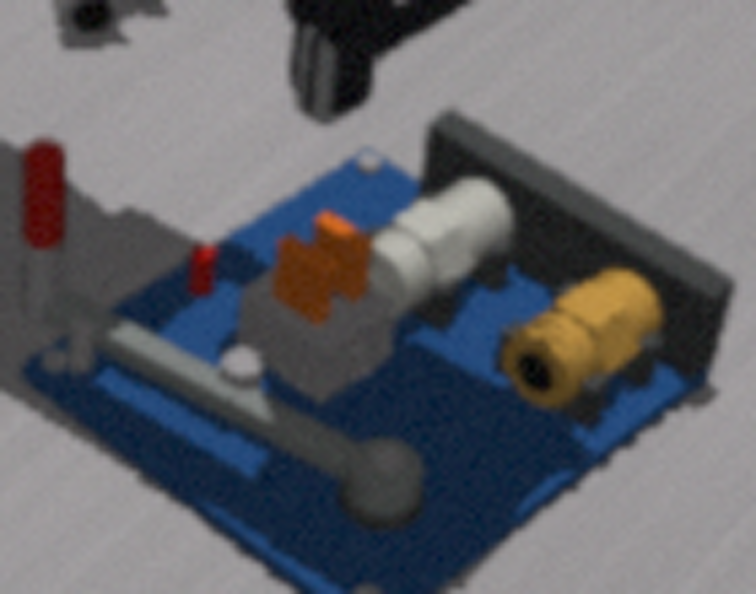

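Both spacers are in a tight square row (crop 320,310). Now behind the handle to press.

Call:
{"name": "jog_arm", "arguments": {
  "plan": [
    [[-0.147, 0, -0.163], 0, -1],
    [[-0.147, 0, -0.163], 0, -1],
    [[-0.147, 0, -0.16], 0, -1],
    [[0, 0, 0], 0, -1],
    [[0, 0, 0], 0, -1]
  ]
}}

```text
clock: 19.15
tcp_pos: [500.6, -22.5, 152.4]
tool_rot: [-0.706, 0.043, -0.041, 0.706]
wrist_force: [1.4, 0.5, 0.3]
width: 0.3
```

```bash
python3 -c "
from h import *
x,y=c2w(-88,-70);go(x,y,70)"
```

```text
t 19.15 tcp [500.6 -22.5 152.4] clamp [-89.7 -70.6] yaw -0.12 F [1.4 0.5 0.3] w 0.3 | turn units -0.02 shift units now-axes [0.009 0.412 0.003] after turn [0.008 0.412 0.003]
```

Call:
{"name": "jog_arm", "arguments": {
  "plan": [
    [[0.006, 0.2, 0], 0, -1],
    [[0, 0.21, 0], 0, -1],
    [[0, 0, 0], 0, -1],
    [[0, 0, 0.06], 0, -1],
    [[0, 0, 0.06], 0, -1]
  ]
}}

```text
clock: 19.65
tcp_pos: [507.7, 2.2, 73.7]
tool_rot: [0.706, -0.041, 0.043, -0.706]
wrist_force: [-1.5, -2.4, 0.3]
width: -0.1
```

Call:
{"name": "jog_arm", "arguments": {
  "plan": [
    [[0, 0, 0.05], 0, -1],
    [[0, 0, 0.04], 0, -1],
    [[0, 0, 0.04], 0, -1],
    [[0, 0, 0.02], 0, -1],
    [[0, 0, 0], 0, -1]
  ]
}}

```text
clock: 20.15
tcp_pos: [510.3, 31.7, 72.6]
tool_rot: [0.706, -0.041, 0.042, -0.706]
wrist_force: [0.7, -1.7, 1.0]
width: 0.1
```

```bash
python3 -c "
from h import *
x,y=c2w(-88,-10);go(x,y,70)"
```

```text
t 20.15 tcp [510.3  31.7  72.6] clamp [-86.4 -15.6] yaw -0.117 F [ 0.7 -1.7  1. ] w 0.1 | turn units 0.01 shift units now-axes [-0.008  0.013  0.028] after turn [-0.008  0.013  0.028]
```

Call:
{"name": "jog_arm", "arguments": {
  "plan": [
    [[-0.006, 0.008, 0.015], 0, -1],
    [[0, 0, 0], 0, -1]
  ]
}}

```text
clock: 20.35
tcp_pos: [508.6, 34.3, 70.1]
tool_rot: [0.706, -0.042, 0.042, -0.706]
wrist_force: [0.1, -2.3, 0.6]
width: 0.1
```

Call:
{"name": "jog_arm", "arguments": {
  "plan": [
    [[0, 0, 0.015], 0, -1],
    [[0, 0, 0], 0, -1]
  ]
}}

```text
clock: 20.55
tcp_pos: [508.6, 35.6, 70.0]
tool_rot: [0.707, -0.042, 0.041, -0.705]
wrist_force: [-1.9, -9.3, 1.2]
width: -0.3
```

Call:
{"name": "jog_arm", "arguments": {
  "plan": [
    [[0, 0, 0.01], 0, -1],
    [[0, 0, 0], 0, -1]
  ]
}}

```text
clock: 20.75
tcp_pos: [508.6, 36.1, 70.0]
tool_rot: [0.708, -0.042, 0.041, -0.704]
wrist_force: [-3.7, -17.2, 2.4]
width: 0.0
```

```bash
python3 -c "
from h import *
x,y=c2w(-88,-10);go(x,y,70)"
```

```text
t 20.75 tcp [508.6  36.1  70. ] clamp [-88.6 -11.4] yaw -0.118 F [ -3.7 -17.2   2.4] w 0.0 | turn units 0.0 shift units now-axes [ 0.003 -0.     0.007] after turn [ 0.003 -0.     0.007]
```

Call:
{"name": "jog_arm", "arguments": {
  "plan": [
    [[0, 0, 0], 0, -1],
    [[0, 0, 0], 0, -1],
    [[0, 0, 0], 0, -1],
    [[0, 0, 0], 0, -1],
    [[0, 0, 0], 0, -1]
  ]
}}

```text
clock: 21.25
tcp_pos: [508.6, 36.1, 70.0]
tool_rot: [0.708, -0.042, 0.041, -0.704]
wrist_force: [-2.6, -16.1, 2.6]
width: 0.0
```

```bash
python3 -c "
from h import *
go(508,36,70)
d=cap('scene','z0.png');cv2.imwrite('pics/z1.png',cv2.resize(d['img'][180:290,310:450],None,fx=5.4,fy=5.4,interpolation=cv2.INTER_CUBIC)[:,:,::-1])
for t in ['tee','cap','weight']: print(t,spotter.place_of(t,'scene')[:1])
go(508,36,70)"
```

```text
t 21.25 tcp [508.6  36.1  70. ] clamp [-88.7 -11.5] yaw -0.118 F [ -2.6 -16.1   2.6] w 0.0 | turn units -0.0 shift units now-axes [-0.003 -0.    -0.001] after turn [-0.003 -0.    -0.001]
tee []
cap [{'pixel': [281.5, 220.1], 'score': 0.6}]
weight [{'pixel': [310.1, 391.0], 'score': 0.96}]
t 21.45 tcp [508.6  36.1  70. ] clamp [-88.6 -11.4] yaw -0.118 F [ -2.2 -16.5   2.1] w -0.3 | turn units -0.0 shift units now-axes [-0.003  0.    -0.001] after turn [-0.003  0.    -0.001]
```

View pics/z1.png

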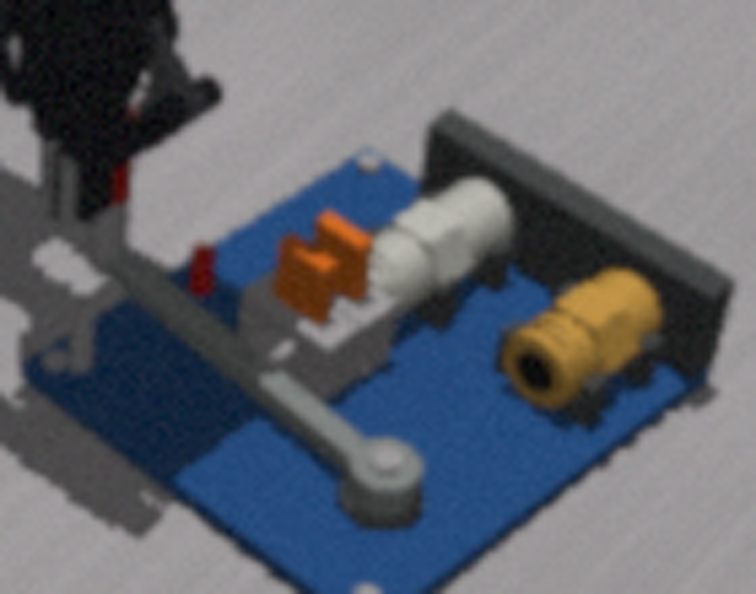

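The lever nose presses on the row (crop 275,355), with visible space to the red stop pin (203,270). The spacers are upright and square. Handing in.

```bash
python3 -c "
from h import *
print(r.job_done())"
```

```text
the job is handed in; nothing more can be done
None
```

I handed the job in with the gripper still pressing the lever on a tight two-spacer row. No verdict was reported.

**What I did**
1. I pushed the lever by its post to the stop with the gap empty. The push stalled at about 15 N.
2. I backed off and saw the lever at rest in the picture.
3. The zinc union was in the working cradle, so I stood two spacers in the gap. I pressed each one gently up against what was behind it.
4. I pressed the lever onto the row and held it there.

**Last checks**
- **Lever:** it was held still with about 16 N on the post. It had stalled about 17 mm short of where the tool was at the stop, which I estimate as 0.23 rad.
- **Spacers:** in the picture they look upright and square, face to face between the nose and the union.
- **Cap and weight:** the network found both within about 3 px of where they started.
- **Tee:** the network did not find it in the last picture. I didn't check it in the picture myself, but the arm's moves kept well away from it.

I did not measure the force between lever, row and fitting directly; about 30 N is my estimate from the push on the post.

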